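# Roll the paint tin along the board to the rubber strip

## Robot

A 6-joint arm with a two-finger parallel gripper is mounted at the origin on the work surface. World frame = base frame: x ahead of the robot, y to its left, z up, the work surface at z = 0. Lengths are in m, angles in rad, forces in N, time in s.
With the tool pointing down it reaches from about 0.25 to 0.775 m from the base axis. Payload 4 kg.
Tool frame: the origin (TCP) lies between the finger pads; the fingertips stand 8 mm ahead of it and the grasp point (between the pads) lies 11 mm behind it (tcp_to_tips is the z of the fingertips in the tool frame, in m); z points along the fingers, x is the direction in which the jaws open and shut, and the axes are right-handed (so a half turn about z gives the same grasp; the last joint's range is limited). The gripper opens to 94 mm and grips with 3 to 60 N. Pads are 16 mm wide; open, the fingers measure 119 mm over their backs; the gripper's body (75 mm by 177 mm) begins 78 mm behind the grasp point.
Start: joints at [1.122, 0.087, 1.371, -0, 1.684, -0.103], TCP at [0.186, 0.517, 0.214] pointing down, gripper open.
Joint ranges: [-3.1, 3.1], [-0.76, 2.03], [0.27, 2.55], [-1.08, 4.22], [0.17, 2.65], [-2.57, 2.57]. Speed limits (rad/s): [2.79, 2.79, 3.14, 3.14, 3.14, 3.14].

## Interface

Orientations are given as a 3x3 rotation matrix whose columns are the frame's x, y, z axes.
In Python, from workcell import * gives the robot as it stands.
- The arm moves only by the tool move_arm, never from a script. Its arguments are lists of equal length, an entry for each row: "translation": the shift along the tool's x, y, z as a fraction of full scale, a list of three; "rot": the turn, a rotation vector about the tool's x, y, z as a fraction of full scale, a list of three; "hand": the closure, from -1 (fully open) to 1 (shut). A call has 1 to 10 rows; each row is the pose to reach, as a shift and turn from the pose commanded when the call began, along the tool's axes at that moment; what a row does not reach only later rows make up. Full scale, the value 1, is 0.12 m for a shift and 60 degrees for a turn. A row lasts 1/8 s, in which the tool goes at most 62.5 mm and 10.7 degrees, less where a joint would pass 70% of its speed; a pose out of reach is approached as far as the arm can. A call with a number of a shift or a turn outside -1 to 1 is refused whole. A call with a gripper value outside its range is refused whole. The fingers move at their own pace and stop on an object; "squeeze" is the grip in N (left out, the last holds). Time passes only in rows, so rows that repeat a pose let the fingers close. It gives the time, the measured TCP pose, the force and the opening at its end, in the units of the state.
- observe(): the state, without advancing time (a new reading comes with each control period).
- read_camera(name): name is "side" or "top"; returns (picture, depth): 384x512x3 uint8, blue, green, red; 384x512 float32, m along the optical axis (not along the pixel's ray), 0 where there is no reading.
- calibration(name): a dict with "mtx" (3x3 intrinsics, pixels), "rvec" (rotation vector, rad) and "tvec" (3), from world to camera coordinates, as OpenCV has them. Camera axes: x right, y down, z forward; pixel columns grow to the right and rows downward; lengths in m; the calibration is good to about 2 mm. A picture is of the moment at which its call begins. calibration takes no time and is no camera call.
- sign_off(): hands the job in, once; it reports no verdict.
Trained networks look in the newest picture that a camera, given by its name, has taken for a name from the list of things; names that differ only in an ending like _2 or _b are one class to them, and where a whole thing is asked for, a point or a joint stands for the part that bears it (a point fixed in the world has none). Each returns a list of dicts, best first, with "conf" (0 to 1); they miss things now and then, are a little off and sometimes report something else, mostly with a low value. They report only what shows in the picture. A call takes as long as a camera call. They do not tell look-alikes from the thing itself.
- search_frame(target, camera): "bbox" ([left, top, width, height] in pixels, round what is visible of it).
- regions_of(target, camera): "pixels" (384x512 bool, what is visible of it) and "bbox" ([left, top, width, height] in pixels, round what is visible of it).
- landmark_of(target, camera): "uv" ([column, row] in pixels: a listed point, or the origin of a listed thing).
The state is a dict: "clock": time; "qpos": joint angles; "dq": joint speeds; "joint_torque": joint torques, N m; "position": TCP position; "tool_rot": TCP orientation; "ft_force": force on the tool from outside, world axes, zero at the start; "wrist_torque": the same for the moment, N m; "opening": finger opening in m.
Only numpy, scipy, OpenCV 4.12 (cv2) and the standard library are available. Lean on these libraries where they do the work, as an engineer would, in place of code of your own. Each camera call takes 0.05 s, during which the arm holds its last target.

## Task

The paint tin lying on its side on the plywood board is being rolled over to loosen the settled paint: with the fingertips on the top of the tin, roll it gently along the board, in one push or several, until it lies still, centred over the black rubber strip and lengthwise along it. Push only on the upper part of the tin, well above its middle, never from low at the side; do not pick it up or fling it, and leave the other things on the bench alone.

Things in the scene. Friction and masses are not known exactly. Their poses are not given: they have to be found in the camera images.
- tin: closed steel paint tin with a paper band, on its side, free to roll: 108 mm diameter, 130 mm long, about 0.6 kg; too wide to grip. Origin at its centre, 54 mm above the board; x is the cylinder's level axis, y and z turn as it rolls. A fingertip pressed on its top with a few N and moved level across the axis rolls it half the fingertip's travel, without slip. Let go moving slowly, it soon stops.
- strip: flat black rubber strip on the board, 190 mm long (its x) and 60 mm wide (its y), lying flush (under 1 mm proud, no obstacle). Origin at its centre on the board's surface. The tin is to end above it with the tin's axis along the strip's x.
- board: fixed plywood board, 220 mm (its x) by 460 mm (its y), 18 mm thick, with a batten 14 mm high above the board and 14 mm thick along each of the two short ends. Origin at the centre of its underside on the bench. The tin rolls along the board's y, and its axis lies nearly along the board's x; the strip may lie to either side of the tin.
- jar: bystander: upright glass screw jar on the bench beside the board, 64 mm wide, 85 mm high; origin under its centre
- mug: bystander: upright white mug, 76 mm wide, 85 mm high; origin under its centre
- screwdriver: bystander: screwdriver lying on the bench beside the board, handle towards the robot; origin at its underside
- spray: bystander: upright spray can, 52 mm wide, 150 mm high; origin under its centre
Things that resemble listed ones, but are neither listed nor needed, are in the scene too. What is shaped like the tin but yellow is not meant.

How it is judged:
By the outcome, as a careful person would: the job done as asked, in the order asked, and still so for the second after the job is handed in, with the robot touching nothing.
It also fails if it takes over 72 s, if anything falls off the work surface, if the arm or the gripper's body presses on something with over 40 N, if the wrist force passes 120 N, or if a joint passes its speed limit or range.

## Working session

There is one attempt and no reset: what is moved stays moved. The work goes in short steps, Python scripts to look and compute and a tool call to move; the robot and the scene stay as the last step left them, time stands still between calls to the robot, and variables do not carry over. Pictures are saved under pics/ and viewed, and the job is handed in when it is done.

Besides the shell and the picture viewer there is one more tool, called after "Call:" as a command line: name --argument value ..., lists and objects as JSON in quotes. move_arm: Moves the arm, as the interface text tells. Shift numbers are shares of 0.12 m and turn numbers shares of 60 degrees, none past 1 either way. Its arguments: {"type":"object","properties":{"translation":{"type":"array","items":{"type":"array","items":{"type":"number"}}},"rot":{"type":"array","items":{"type":"array","items":{"type":"number"}}},"hand":{"type":"array","items":{"type":"number"}},"squeeze":{"type":"number"}},"required":["translation","rot","hand"]}

```bash
mkdir -p pics
python3 - <<'E'
from workcell import *
import cv2
s=observe();print(s['clock'],s['position'],s['tool_rot'],s['opening'],s['ft_force'])
for c in ['top','side']:
    p,d=read_camera(c);cv2.imwrite(f'pics/{c}0.png',p)
    for t in ['tin','strip','board']:
        for r in landmark_of(t,c): print(c,t,r)
        for r in search_frame(t,c): print(c,t,r)
print(calibration('top'),calibration('side'))
E
```

```text
0.0 [0.18620973 0.51695844 0.212322  ] [[ 3.38972314e-01  9.40795847e-01 -9.72037464e-04]
 [ 9.40793843e-01 -3.38973615e-01 -1.95773858e-03]
 [-2.17132737e-03 -2.50867686e-04 -9.99997611e-01]] 0.09386757119157425 [ 0.04008487 -0.31584314  0.72313418]
top tin {'uv': [295.3, 208.0], 'conf': 0.72}
top tin {'uv': [206.3, 270.1], 'conf': 0.7}
top tin {'uv': [249.0, 106.0], 'conf': 0.69}
top tin {'uv': [321.6, 133.8], 'conf': 0.67}
top tin {'bbox': [270.6, 179.8, 44.6, 49.9], 'conf': 0.94}
top tin {'bbox': [179.0, 238.7, 58.3, 55.8], 'conf': 0.75}
top tin {'bbox': [296.5, 112.6, 53.8, 42.7], 'conf': 0.69}
top strip {'uv': [219.5, 188.4], 'conf': 0.86}
top strip {'uv': [255.5, 198.2], 'conf': 0.65}
top strip {'bbox': [202.9, 155.7, 33.6, 61.7], 'conf': 0.83}
top board {'uv': [253.2, 197.3], 'conf': 0.93}
top board {'bbox': [170.2, 141.7, 165.9, 110.0], 'conf': 0.74}
side tin {'uv': [238.5, 206.4], 'conf': 0.89}
side tin {'uv': [333.9, 232.2], 'conf': 0.76}
side tin {'uv': [344.0, 183.7], 'conf': 0.66}
side tin {'uv': [176.9, 167.8], 'conf': 0.61}
side tin {'bbox': [319.3, 153.5, 46.9, 58.1], 'conf': 0.96}
side tin {'bbox': [204.5, 181.9, 63.2, 49.9], 'conf': 0.85}
side tin {'bbox': [146.0, 145.1, 55.3, 49.7], 'conf': 0.8}
side strip {'uv': [253.3, 179.9], 'conf': 0.62}
side board {'bbox': [134.3, 320.0, 106.9, 16.1], 'conf': 0.55}
{'mtx': array([[492.73687503,   0.        , 253.72338429],
       [  0.        , 492.73687503, 184.93463425],
       [  0.        ,   0.        ,   1.        ]]), 'rvec': array([ 2.16055285, -2.19916725,  0.08918788]), 'tvec': array([0.03115652, 0.58268412, 1.46426894])} {'mtx': array([[371.17103336,   0.        , 260.36822605],
       [  0.        , 371.17103336, 188.90154717],
       [  0.        ,   0.        ,   1.        ]]), 'rvec': array([ 2.11728006, -0.10668437,  0.054924  ]), 'tvec': array([-0.57892757,  0.09034272,  0.97481236])}
```

View pics/top0.png

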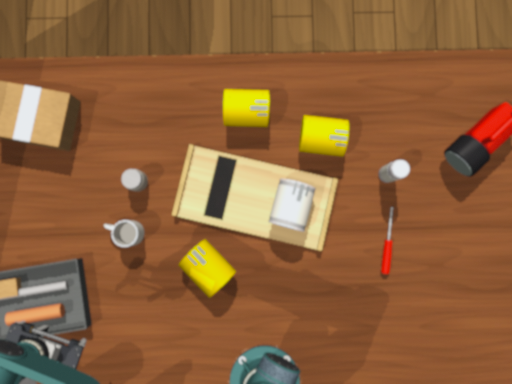

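View pics/side0.png

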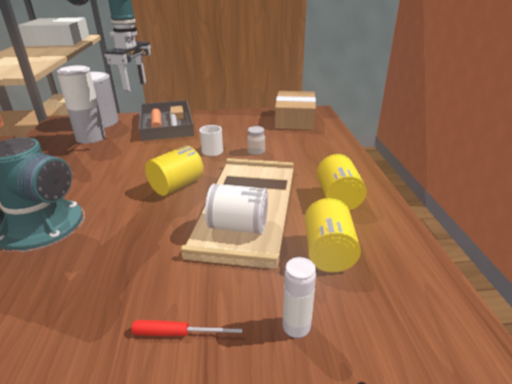

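Run:
```python
import cv2
p=cv2.imread('pics/top0.png')[130:270,160:350];cv2.imwrite('pics/topcrop0.png',cv2.resize(p,None,fx=4,fy=4,interpolation=cv2.INTER_CUBIC))
```

```text
(no output)
```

View pics/topcrop0.png

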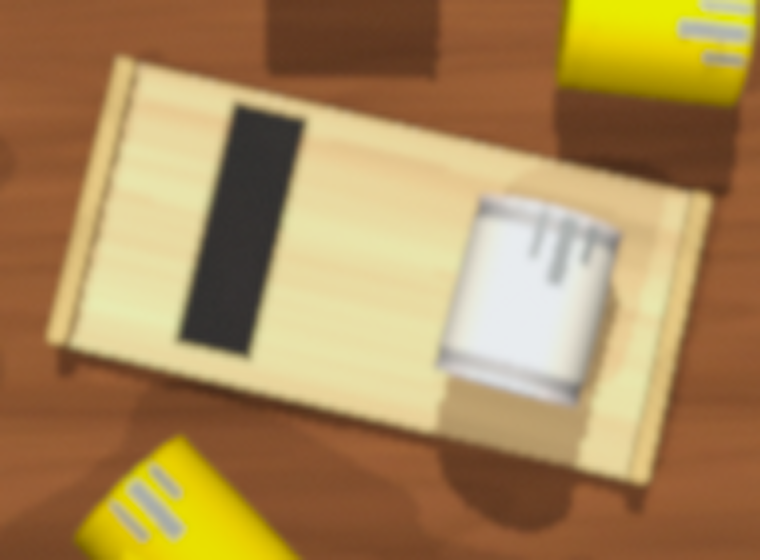

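The candidates for the tin in the top picture are the white cylinder on the board at (293,205) and yellow ones at (247,108), (325,136) and (208,268). Only the white one is not yellow and lies on the board, and the crop confirms it. The strip is the black bar at (220,187). Next I'll measure both.

```bash
cat > h.py <<'E'
from workcell import *
import cv2, numpy as np
from scipy.optimize import least_squares
def cam(c):
    k=calibration(c);R=cv2.Rodrigues(k['rvec'])[0];return k['mtx'],R,k['tvec']
def cloud(c,d):
    K,R,t=cam(c);v,u=np.mgrid[:384,:512]
    P=np.stack([(u-K[0,2])/K[0,0]*d,(v-K[1,2])/K[1,1]*d,d],-1)
    return (P-t)@R
def plane(c,uv,z):
    K,R,t=cam(c);uv=np.atleast_2d(uv).astype(float)
    r=np.c_[(uv-K[:2,2])/[K[0,0],K[1,1]],np.ones(len(uv))]@R
    o=-R.T@t
    return o+r*((z-o[2])/r[:,2])[:,None]
def strip(p):
    m=(p.max(2)<70).astype(np.uint8); m[:150]=0;m[230:]=0;m[:,:195]=0;m[:,245:]=0
    n,l,st,ce=cv2.connectedComponentsWithStats(m);i=1+st[1:,4].argmax()
    v,u=np.nonzero(l==i);P=plane('top',np.c_[u,v],0.018)[:,:2]
    r=cv2.minAreaRect((P*1000).astype(np.float32));b=cv2.boxPoints(r)
    e=[b[1]-b[0],b[2]-b[1]];e=max(e,key=np.linalg.norm);a=np.arctan2(e[1],e[0])
    a=(a+np.pi/2)%np.pi-np.pi/2
    w=np.linalg.eigh(np.cov(P.T))[1][:,1]; a2=np.arctan(w[1]/w[0])
    return P.mean(0),a,a2,r
def tin(c,p,d,C,ang):
    # white-ish points above board inside board's rectangle; C: strip centre, ang: axis dir
    P=cloud(c,d);hs=cv2.cvtColor(p,cv2.COLOR_BGR2HSV)
    ax=np.array([np.cos(ang),np.sin(ang)]);n=np.array([-ax[1],ax[0]])
    q=P[...,:2]-C
    m=(P[...,2]>0.05)&(P[...,2]<0.15)&(abs(q@ax)<0.12)&(abs(q@n)<0.36)&(d>0)&(hs[...,1]<70)
    mm=cv2.connectedComponentsWithStats(m.astype(np.uint8));i=1+mm[2][1:,4].argmax();m=mm[1]==i
    X=P[m]
    def f(x,z0=None):
        a=np.array([np.cos(x[2]),np.sin(x[2])]);nn=np.array([-a[1],a[0]])
        return np.hypot(X[:,:2]@nn-x[0],X[:,2]-x[1])-0.054
    n0=np.median(X[:,:2],0)@n
    s=least_squares(f,[n0,0.072,ang],loss='soft_l1',f_scale=0.002)
    a=np.array([np.cos(s.x[2]),np.sin(s.x[2])]);nn=np.array([-a[1],a[0]])
    al=X[:,:2]@a; 
    lo,hi=np.percentile(al,[1,99])
    return dict(c=a*(lo+hi)/2+nn*s.x[0],zc=s.x[1],ang=np.degrees(s.x[2]),len=hi-lo,n=len(X),rms=np.sqrt(np.mean(s.fun**2)))
E
cat > look.py <<'E'
import sys;from h import *
p,d=read_camera('top');ps,ds=read_camera('side')
cv2.imwrite(f'pics/t{sys.argv[1]}.png',p);cv2.imwrite(f'pics/s{sys.argv[1]}.png',ps)
np.savez(f'd{sys.argv[1]}.npz',p=p,d=d,ps=ps,ds=ds)
if len(sys.argv)<3:
    C,a,a2,r=strip(p);print('strip',C,np.degrees([a,a2]),r)
    np.save('strip.npy',[*C,a2])
S=np.load('strip.npy');C=S[:2];a=S[2]
ax=np.array([np.cos(a),np.sin(a)]);n=np.array([-ax[1],ax[0]])
for c,pp,dd in [('top',p,d),('side',ps,ds)]:
    try:
        t=tin(c,pp,dd,C,a);print(c,t);print('  rel strip: along axis',(t['c']-C)@ax,'across',(t['c']-C)@n)
    except Exception as e: print(c,e)
s=observe();print(s['clock'],s['position'],s['ft_force'])
E
python3 look.py 1
```

```text
strip [0.57829929 0.12343472] [-14.36154507 -14.45378596] ((578.9031982421875, 123.27955627441406), (47.727657318115234, 176.9102325439453), 75.63845825195312)
top {'c': array([ 0.51993052, -0.08764086]), 'zc': np.float64(0.07230332865109453), 'ang': np.float64(-16.539808795111124), 'len': np.float64(0.12866829987176331), 'n': 1720, 'rms': np.float64(0.0030114717548146777)}
  rel strip: along axis -0.003837090728272258 across -0.21896367002697711
side {'c': array([ 0.51976246, -0.08968825]), 'zc': np.float64(0.07320134506563576), 'ang': np.float64(-16.152341231099054), 'len': np.float64(0.1317545241228265), 'n': 2513, 'rms': np.float64(0.006568848764515969)}
  rel strip: along axis -0.0034888048735962113 across -0.22098820956300544
0.8 [0.18644192 0.51746416 0.21354753] [-0.44524327  0.04930061  0.33120833]
```

Call:
move_arm --translation '[[-0.265,0.289,0],[-0.53,0.578,0],[-0.795,0.867,0]]' --rot '[[0,0,0],[0,0,0],[0,0,0]]' --hand '[-0.5,-0.5,-0.5]'

```text
clock: 1.18
position: [0.2524, 0.3913, 0.2136]
tool_rot: [[0.338, 0.941, 0.0], [0.941, -0.338, 0.0], [0.0, 0.0, -1.0]]
ft_force: [0.6, -0.1, 1.0]
opening: 0.0712
```

Call:
move_arm --translation '[[-0.265,0.289,0],[-0.53,0.578,0],[-0.795,0.867,0]]' --rot '[[0,0,0],[0,0,0],[0,0,0]]' --hand '[-0.5,-0.5,-0.5]'

```text
clock: 1.55
position: [0.318, 0.2661, 0.2137]
tool_rot: [[0.339, 0.941, 0.001], [0.941, -0.339, 0.0], [0.001, 0.001, -1.0]]
ft_force: [0.7, -0.0, 0.6]
opening: 0.0704
```

Call:
move_arm --translation '[[-0.265,0.289,0],[-0.53,0.578,0],[-0.795,0.867,0]]' --rot '[[0,0,0],[0,0,0],[0,0,0]]' --hand '[-0.5,-0.5,-0.5]'

```text
clock: 1.92
position: [0.3836, 0.141, 0.2138]
tool_rot: [[0.339, 0.941, 0.001], [0.941, -0.339, 0.0], [0.001, 0.001, -1.0]]
ft_force: [0.9, 0.1, -0.1]
opening: 0.0705
```

Call:
move_arm --translation '[[-0.265,0.289,0],[-0.53,0.578,0],[-0.795,0.867,0]]' --rot '[[0,0,0],[0,0,0],[0,0,0]]' --hand '[-0.5,-0.5,-0.5]'

```text
clock: 2.3
position: [0.4492, 0.0159, 0.2138]
tool_rot: [[0.339, 0.941, 0.001], [0.941, -0.339, 0.0], [0.001, 0.001, -1.0]]
ft_force: [-0.1, 0.0, -0.8]
opening: 0.0705
```

Call:
move_arm --translation '[[-0.265,0.289,0],[-0.53,0.578,0],[-0.795,0.867,0]]' --rot '[[0,0,0.17],[0,0,0.34],[0,0,0.5]]' --hand '[-0.5,-0.5,-0.5]'

```text
clock: 2.68
position: [0.5148, -0.1091, 0.2136]
tool_rot: [[0.768, 0.641, 0.001], [0.641, -0.768, 0.0], [0.001, 0.0, -1.0]]
ft_force: [0.2, 0.3, 0.8]
opening: 0.0705
```

Call:
move_arm --translation '[[0,0,0],[0,0,0],[0,0,0],[0,0,0],[0,0,0],[0,0,0],[0,0,0]]' --rot '[[0,0,0.16],[0,0,0.32],[0,0,0.48],[0,0,0.64],[0,0,0.8],[0,0,0.94],[0,0,0.94]]' --hand '[-0.5,-0.5,-0.5,-0.5,-0.5,-0.5,-0.5]'

```text
clock: 3.55
position: [0.5142, -0.1076, 0.2135]
tool_rot: [[0.961, -0.278, 0.0], [-0.278, -0.961, 0.0], [0.0, -0.0, -1.0]]
ft_force: [-0.0, -0.3, -0.5]
opening: 0.0705
```

Call:
move_arm --translation '[[0,0,0.3],[0,0,0.55],[0,0,0.63],[0,0,0.64],[0,0,0.65]]' --rot '[[0,0,0],[0,0,0],[0,0,0],[0,0,0],[0,0,0]]' --hand '[-0.5,-0.5,-0.5,-0.5,-0.5]'

```text
clock: 4.18
position: [0.5151, -0.1079, 0.137]
tool_rot: [[0.96, -0.279, 0.003], [-0.279, -0.96, -0.001], [0.003, -0.0, -1.0]]
ft_force: [0.5, -0.1, 0.7]
opening: 0.0708
```

Call:
move_arm --translation '[[0,0,0.01],[0,0,0.02]]' --rot '[[0,0,0],[0,0,0]]' --hand '[-0.5,-0.5]'

```text
clock: 4.42
position: [0.5146, -0.1078, 0.1338]
tool_rot: [[0.96, -0.279, 0.001], [-0.279, -0.96, -0.0], [0.001, -0.0, -1.0]]
ft_force: [-0.0, -0.4, 1.6]
opening: 0.0706
```

Call:
move_arm --translation '[[0,0,0.01],[0,0,0.01]]' --rot '[[0,0,0],[0,0,0]]' --hand '[-0.5,-0.5]'

```text
clock: 4.68
position: [0.5145, -0.1078, 0.1327]
tool_rot: [[0.96, -0.279, 0.001], [-0.279, -0.96, -0.001], [0.001, 0.0, -1.0]]
ft_force: [-1.3, -0.4, 4.1]
opening: 0.0709
```

Call:
move_arm --translation '[[0,0,0.005],[0,0,0.005]]' --rot '[[0,0,0],[0,0,0]]' --hand '[-0.5,-0.5]'

```text
clock: 4.92
position: [0.5145, -0.1079, 0.1325]
tool_rot: [[0.96, -0.279, 0.001], [-0.279, -0.96, -0.001], [0.002, 0.0, -1.0]]
ft_force: [-0.8, -0.8, 5.6]
opening: 0.0704
```

Call:
move_arm --translation '[[0,-0.02,0],[0,-0.06,0],[0,-0.11,0],[0,-0.16,0],[0,-0.21,0],[0,-0.26,0],[0,-0.31,0],[0,-0.35,0],[0,-0.37,0]]' --rot '[[0,0,0],[0,0,0],[0,0,0],[0,0,0],[0,0,0],[0,0,0],[0,0,0],[0,0,0],[0,0,0]]' --hand '[-0.5,-0.5,-0.5,-0.5,-0.5,-0.5,-0.5,-0.5,-0.5]'

```text
clock: 6.05
position: [0.5272, -0.0647, 0.1341]
tool_rot: [[0.96, -0.279, 0.003], [-0.279, -0.96, -0.0], [0.003, -0.0, -1.0]]
ft_force: [-2.9, 0.8, 11.4]
opening: 0.0707
```

```bash
python3 look.py 2 x
```

```text
top {'c': array([0.61398672, 0.39030955]), 'zc': np.float64(0.0329277441281769), 'ang': np.float64(-33.810706884911696), 'len': np.float64(0.05744639994455103), 'n': 383, 'rms': np.float64(0.0077218813057656375)}
  rel strip: along axis -0.03205379713992861 across 0.26733559790811573
side {'c': array([ 0.52629483, -0.06784175]), 'zc': np.float64(0.07337758611416532), 'ang': np.float64(-16.10466454223009), 'len': np.float64(0.13159338409275467), 'n': 2448, 'rms': np.float64(0.007058937627481233)}
  rel strip: along axis -0.002616054173964561 across -0.19820268734942234
6.15 [ 0.52720963 -0.06463148  0.13408424] [-1.69348196  0.92403946 11.29880971]
```

Call:
move_arm --translation '[[0,-0.02,0],[0,-0.06,0],[0,-0.11,0.001],[0,-0.16,0.003],[0,-0.21,0.006],[0,-0.25,0.008],[0,-0.28,0.01],[0,-0.3,0.01],[0,-0.3,0.01]]' --rot '[[0,0,-0.006],[0,0,-0.012],[0,0,-0.018],[0,0,-0.024],[0,0,-0.03],[0,0,-0.03],[0,0,-0.03],[0,0,-0.03],[0,0,-0.03]]' --hand '[-0.5,-0.5,-0.5,-0.5,-0.5,-0.5,-0.5,-0.5,-0.5]'

```text
clock: 7.28
position: [0.5371, -0.0296, 0.1322]
tool_rot: [[0.969, -0.248, 0.002], [-0.248, -0.969, 0.001], [0.002, -0.002, -1.0]]
ft_force: [-2.3, 2.0, 9.0]
opening: 0.0705
```

Call:
move_arm --translation '[[0,0,-0.03],[0,0,-0.13],[0,0,-0.13]]' --rot '[[0,0,0],[0,0,0],[0,0,0]]' --hand '[-0.5,-0.5,-0.5]'

```text
clock: 7.65
position: [0.5373, -0.0306, 0.1468]
tool_rot: [[0.969, -0.249, 0.002], [-0.249, -0.969, -0.0], [0.002, -0.0, -1.0]]
ft_force: [-0.4, -0.8, 0.2]
opening: 0.0706
```

```bash
python3 look.py 3 x
```

```text
top {'c': array([0.60989234, 0.39355486]), 'zc': np.float64(0.03297088557202406), 'ang': np.float64(-18.43409372174619), 'len': np.float64(0.05791749275162078), 'n': 385, 'rms': np.float64(0.007962534074910599)}
  rel strip: along axis -0.03682861409763956 across 0.2694562361625638
side {'c': array([ 0.53126739, -0.05140399]), 'zc': np.float64(0.07303896970441467), 'ang': np.float64(-16.189613139198666), 'len': np.float64(0.13128003531531757), 'n': 2320, 'rms': np.float64(0.006417147520305203)}
  rel strip: along axis -0.001903734749690076 across -0.18104405271721508
7.75 [ 0.53666181 -0.03048153  0.14567099] [ 0.75631753 -0.55221476 -0.67887074]
```

Run:
```python
import cv2,numpy as np
a=cv2.imread('pics/s3.png')[130:270,180:340];b=cv2.imread('pics/t3.png')[130:270,170:350]
cv2.imwrite('pics/c3.png',np.hstack([cv2.resize(a,None,fx=2.3,fy=2.3),cv2.resize(b,None,fx=2.3,fy=2.3)]))
```

```text
(no output)
```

View pics/c3.png

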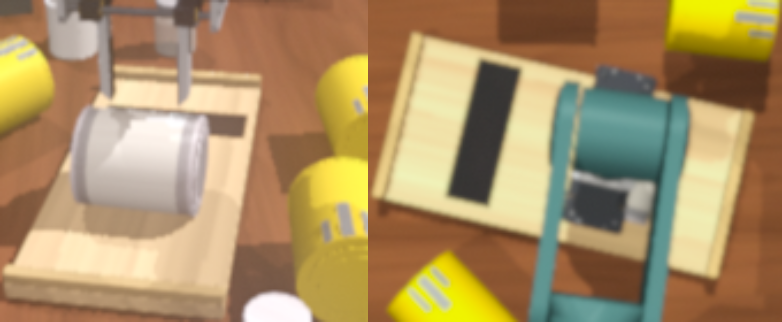

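Call:
move_arm --translation '[[0,0.15,0],[0,0.35,0],[0,0.35,0.08],[0,0.35,0.115],[0,0.35,0.13],[0,0.35,0.13]]' --rot '[[0,0,0],[0,0,0],[0,0,0],[0,0,0],[0,0,0],[0,0,0]]' --hand '[-0.5,-0.5,-0.5,-0.5,-0.5,-0.5]'

```text
clock: 8.5
position: [0.5262, -0.0708, 0.132]
tool_rot: [[0.969, -0.248, 0.001], [-0.248, -0.969, -0.001], [0.001, 0.0, -1.0]]
ft_force: [-4.3, 0.1, 8.4]
opening: 0.0707
```

Call:
move_arm --translation '[[0,-0.03,0],[0,-0.09,0],[0,-0.16,0],[0,-0.24,-0.002],[0,-0.32,-0.003],[0,-0.4,-0.003],[0,-0.48,0],[0,-0.56,0.005],[0,-0.62,0.008],[0,-0.66,0.01]]' --rot '[[0,0,0],[0,0,0],[0,0,0],[0,0,0],[0,0,0],[0,0,0],[0,0,0],[0,0,0],[0,0,0],[0,0,0]]' --hand '[-0.5,-0.5,-0.5,-0.5,-0.5,-0.5,-0.5,-0.5,-0.5,-0.5]'

```text
clock: 9.75
position: [0.5485, 0.0068, 0.1328]
tool_rot: [[0.969, -0.248, 0.008], [-0.248, -0.969, 0.0], [0.008, -0.002, -1.0]]
ft_force: [0.4, 1.1, 11.3]
opening: 0.0707
```

Call:
move_arm --translation '[[0,0,0],[0,0,-0.03],[0,0,-0.14],[0,0,-0.14]]' --rot '[[0,0,0],[0,0,0],[0,0,0],[0,0,0]]' --hand '[-0.5,-0.5,-0.5,-0.5]'

```text
clock: 10.25
position: [0.5462, 0.0058, 0.1465]
tool_rot: [[0.969, -0.249, 0.001], [-0.249, -0.969, 0.0], [0.001, -0.0, -1.0]]
ft_force: [0.2, 0.1, 0.0]
opening: 0.0702
```

```bash
python3 look.py 4 x
```

```text
top {'c': array([0.61104489, 0.39314517]), 'zc': np.float64(0.0332856259836875), 'ang': np.float64(-21.858889334909836), 'len': np.float64(0.05756743637729472), 'n': 383, 'rms': np.float64(0.0076618969922876146)}
  rel strip: along axis -0.03561027924812176 across 0.26934718997205015
side {'c': array([ 0.5425373 , -0.01222005]), 'zc': np.float64(0.07304948819058717), 'ang': np.float64(-16.124512755001998), 'len': np.float64(0.1316646186157911), 'n': 2135, 'rms': np.float64(0.006453945394228857)}
  rel strip: along axis -0.0007707917776406313 across -0.14028735680293225
10.35 [0.54563807 0.00568802 0.14530996] [-0.14239492 -0.49019287 -0.95844836]
```

Call:
move_arm --translation '[[0,0.15,0],[0,0.33,0],[0,0.33,0.08],[0,0.33,0.115],[0,0.33,0.135],[0,0.33,0.135]]' --rot '[[0,0,0],[0,0,0],[0,0,0],[0,0,0],[0,0,0],[0,0,0]]' --hand '[-0.5,-0.5,-0.5,-0.5,-0.5,-0.5]'

```text
clock: 11.1
position: [0.536, -0.0325, 0.1316]
tool_rot: [[0.969, -0.248, 0.001], [-0.248, -0.969, -0.0], [0.001, 0.0, -1.0]]
ft_force: [-4.5, 0.3, 9.8]
opening: 0.0708
```

Call:
move_arm --translation '[[0,-0.03,0],[0,-0.09,0],[0,-0.16,0],[0,-0.24,-0.002],[0,-0.32,-0.003],[0,-0.4,-0.003],[0,-0.48,0],[0,-0.56,0.005],[0,-0.62,0.008],[0,-0.66,0.01]]' --rot '[[0,0,0],[0,0,-0.005],[0,0,-0.01],[0,0,-0.016],[0,0,-0.022],[0,0,-0.03],[0,0,-0.037],[0,0,-0.043],[0,0,-0.05],[0,0,-0.05]]' --hand '[-0.5,-0.5,-0.5,-0.5,-0.5,-0.5,-0.5,-0.5,-0.5,-0.5]'

```text
clock: 12.35
position: [0.5584, 0.0454, 0.1331]
tool_rot: [[0.98, -0.197, 0.009], [-0.197, -0.98, 0.001], [0.008, -0.003, -1.0]]
ft_force: [0.5, 0.7, 13.9]
opening: 0.0705
```

Call:
move_arm --translation '[[0,0,0],[0,0,-0.03],[0,0,-0.14],[0,0,-0.14]]' --rot '[[0,0,0],[0,0,0],[0,0,0.025],[0,0,0.05]]' --hand '[-0.5,-0.5,-0.5,-0.5]'

```text
clock: 12.85
position: [0.5561, 0.0442, 0.1458]
tool_rot: [[0.968, -0.25, 0.001], [-0.25, -0.968, 0.0], [0.001, -0.0, -1.0]]
ft_force: [-0.5, 0.3, 0.5]
opening: 0.0708
```

```bash
python3 look.py 5 x
```

```text
top {'c': array([0.61085481, 0.39140101]), 'zc': np.float64(0.03262493922903566), 'ang': np.float64(-23.15751059865759), 'len': np.float64(0.05820266665423934), 'n': 380, 'rms': np.float64(0.0077138711751065904)}
  rel strip: along axis -0.03535900611537488 across 0.2676107939799779
side {'c': array([0.55357177, 0.02597474]), 'zc': np.float64(0.07300766107438607), 'ang': np.float64(-16.130912073515074), 'len': np.float64(0.13194252361530767), 'n': 1972, 'rms': np.float64(0.006366274752990581)}
  rel strip: along axis 0.00038104657999999623 across -0.1005472669412793
12.95 [0.55544459 0.04405654 0.14456116] [ 0.1562915   0.14528526 -0.40807961]
```

```bash
cat >> h.py <<'E'
def tin2(c,p,d,t):
    P=cloud(c,d);hs=cv2.cvtColor(p,cv2.COLOR_BGR2HSV)
    X=P.reshape(-1,3)[(d.ravel()>0)]
    x=np.array([0,0.072,np.radians(t['ang'])])
    a=np.array([np.cos(x[2]),np.sin(x[2])]);nn=np.array([-a[1],a[0]])
    q=X[:,:2]-t['c']
    X=np.c_[q,X[:,2]][(abs(q@a)<0.056)&(abs(q@nn)<0.06)&(X[:,2]>0.06)&(X[:,2]<0.14)]
    def f(x,Y):
        a=np.array([np.cos(x[2]),np.sin(x[2])]);nn=np.array([-a[1],a[0]])
        return np.hypot(Y[:,:2]@nn-x[0],Y[:,2]-x[1])-0.054
    for th in [.01,.006,.004,.004]:
        Y=X[abs(f(x,X))<th]
        s=least_squares(f,x,args=(Y,));x=s.x
    return x,len(Y),np.sqrt(np.mean(s.fun**2)),np.linalg.inv(s.jac.T@s.jac)[2,2]**.5*np.sqrt(np.mean(s.fun**2))
E
cat > yaw.py <<'E'
from h import *;import sys
S=np.load('strip.npy')
for i in sys.argv[1:]:
    z=np.load(f'd{i}.npz')
    for c,p,d in [('side','ps','ds')]+([('top','p','d')] if i in '1' else []):
        t=tin(c,z[p],z[d],S[:2],S[2]);x,n,r,e=tin2(c,z[p],z[d],t)
        print(i,c,'dn',x[0],'z',x[1],'yaw',np.degrees(x[2]),'n',n,r,'sd',np.degrees(e))
E
python3 yaw.py 1 2 3 4 5
python3 - <<'E'
from h import *
p=cv2.imread('pics/t1.png'); print(strip(p))
# board edges yaw from top: sides of light wood
hs=cv2.cvtColor(p,cv2.COLOR_BGR2HSV);m=((hs[...,2]>150)&(hs[...,1]>40)&(hs[...,1]<140)&(hs[...,0]>10)&(hs[...,0]<30)).astype(np.uint8)
n,l,st,ce=cv2.connectedComponentsWithStats(m);i=1+st[1:,4].argmax();print(st[i])
v,u=np.nonzero(l==i);P=plane('top',np.c_[u,v],.018)[:,:2]
print(cv2.minAreaRect((P*1000).astype(np.float32)))
E
```

```text
1 side dn 2.8612471680771857e-05 z 0.07339012846808052 yaw -16.32774439270123 n 1871 0.0012099568280452874 sd 0.06707577456359806
1 top dn -1.7505490513643168e-05 z 0.0722996671634193 yaw -16.43556606367686 n 1345 0.0018187746798161409 sd 0.1510450681581055
2 side dn -0.00011761939667215057 z 0.07330256194904246 yaw -16.365388202181013 n 1749 0.0013196246174153378 sd 0.0752418966928517
3 side dn -3.0146370602749273e-05 z 0.07320370791055887 yaw -16.358275031413772 n 1728 0.0013211150201659638 sd 0.075979954422332
4 side dn -6.393104752755537e-05 z 0.07316777363449985 yaw -16.3525331367472 n 1583 0.0013301251266391624 sd 0.0795946490510192
5 side dn -9.24556548579392e-05 z 0.07315701239806285 yaw -16.24311236375162 n 1458 0.0014194604465354943 sd 0.08792775680306658
(array([0.57829929, 0.12343472]), np.float32(-0.25065625), np.float64(-0.2522661544525189), ((578.9031982421875, 123.27955627441406), (47.727657318115234, 176.9102325439453), 75.63845825195312))
[ 172  144  166  107 8582]
((548.2452392578125, 18.939453125), (467.8671875, 225.98309326171875), 75.70108795166016)
```

Call:
move_arm --translation '[[0,0.15,0],[0,0.33,0],[0,0.33,0.08],[0,0.33,0.115],[0,0.33,0.13],[0,0.33,0.13]]' --rot '[[0,0,0],[0,0,0],[0,0,0],[0,0,0],[0,0,0],[0,0,0]]' --hand '[-0.5,-0.5,-0.5,-0.5,-0.5,-0.5]'

```text
clock: 13.7
position: [0.546, 0.0059, 0.1315]
tool_rot: [[0.969, -0.249, 0.001], [-0.249, -0.969, -0.0], [0.001, -0.0, -1.0]]
ft_force: [-4.3, -0.4, 10.0]
opening: 0.0705
```

Call:
move_arm --translation '[[0,-0.03,0],[0,-0.09,0],[0,-0.16,0],[0,-0.24,-0.002],[0,-0.32,-0.003],[0,-0.4,-0.003],[0,-0.48,0],[0,-0.56,0.005],[0,-0.62,0.008],[0,-0.66,0.01]]' --rot '[[0,0,0],[0,0,0],[0,0,0],[0,0,0],[0,0,0],[0,0,0],[0,0,0],[0,0,0],[0,0,0],[0,0,0]]' --hand '[-0.5,-0.5,-0.5,-0.5,-0.5,-0.5,-0.5,-0.5,-0.5,-0.5]'

```text
clock: 14.95
position: [0.5684, 0.0839, 0.133]
tool_rot: [[0.969, -0.248, 0.009], [-0.248, -0.969, 0.002], [0.008, -0.004, -1.0]]
ft_force: [0.9, 1.0, 13.7]
opening: 0.0707
```

Call:
move_arm --translation '[[0,0,0],[0,0,-0.03],[0,0,-0.14],[0,0,-0.14]]' --rot '[[0,0,0],[0,0,0],[0,0,0],[0,0,0]]' --hand '[-0.5,-0.5,-0.5,-0.5]'

```text
clock: 15.45
position: [0.5658, 0.0826, 0.1457]
tool_rot: [[0.969, -0.249, 0.001], [-0.249, -0.969, 0.0], [0.001, -0.0, -1.0]]
ft_force: [-0.2, -0.4, 0.6]
opening: 0.0706
```

```bash
python3 look.py 6 x; python3 yaw.py 6
```

```text
top {'c': array([0.60956821, 0.3924906 ]), 'zc': np.float64(0.03286167770763361), 'ang': np.float64(-18.691444092074256), 'len': np.float64(0.057817612216370384), 'n': 386, 'rms': np.float64(0.007848032923289753)}
  rel strip: along axis -0.03687684736494045 across 0.26834476499017434
side {'c': array([0.56517359, 0.06511872]), 'zc': np.float64(0.07291124233704971), 'ang': np.float64(-16.274926830615744), 'len': np.float64(0.1319443259838955), 'n': 1839, 'rms': np.float64(0.006389180201252556)}
  rel strip: along axis 0.0018453611813967472 across -0.05974641899701232
15.55 [0.56523995 0.0823998  0.14451188] [-0.4695156  -0.02350595 -1.16594871]
6 side dn -4.5569296348729536e-05 z 0.0730576059237021 yaw -16.424761957026742 n 1353 0.0013969332548033682 sd 0.08939562721492281
```

Call:
move_arm --translation '[[0,0.15,0],[0,0.33,0],[0,0.33,0.08],[0,0.33,0.115],[0,0.33,0.13],[0,0.33,0.13]]' --rot '[[0,0,0],[0,0,0],[0,0,0],[0,0,0],[0,0,0],[0,0,0]]' --hand '[-0.5,-0.5,-0.5,-0.5,-0.5,-0.5]'

```text
clock: 16.3
position: [0.5558, 0.0444, 0.1313]
tool_rot: [[0.969, -0.248, 0.001], [-0.248, -0.969, 0.0], [0.001, -0.0, -1.0]]
ft_force: [-3.8, -0.5, 8.5]
opening: 0.0707
```

Call:
move_arm --translation '[[0,-0.03,0],[0,-0.09,0],[0,-0.16,0],[0,-0.24,-0.002],[0,-0.32,-0.003],[0,-0.4,-0.003],[0,-0.48,0],[0,-0.56,0.005],[0,-0.62,0.008],[0,-0.66,0.01]]' --rot '[[0,0,0],[0,0,0],[0,0,0],[0,0,0],[0,0,0],[0,0,0],[0,0,0],[0,0,0],[0,0,0],[0,0,0]]' --hand '[-0.5,-0.5,-0.5,-0.5,-0.5,-0.5,-0.5,-0.5,-0.5,-0.5]'

```text
clock: 17.55
position: [0.5783, 0.1223, 0.1332]
tool_rot: [[0.969, -0.248, 0.009], [-0.248, -0.969, 0.002], [0.008, -0.004, -1.0]]
ft_force: [0.6, 0.1, 13.4]
opening: 0.0701
```

Call:
move_arm --translation '[[0,0,0],[0,0,-0.03],[0,0,-0.14],[0,0,-0.4],[0,0.2,-0.6],[0,0.6,-0.6],[0,1,-0.6]]' --rot '[[0,0,0],[0,0,0],[0,0,0],[0,0,0],[0,0,0],[0,0,0],[0,0,0]]' --hand '[-0.5,-0.5,-0.5,-0.5,-0.5,-0.5,-0.5]'

```text
clock: 18.42
position: [0.545, 0.0038, 0.2003]
tool_rot: [[0.969, -0.247, -0.001], [-0.247, -0.969, 0.0], [-0.001, -0.0, -1.0]]
ft_force: [0.5, -0.1, -0.1]
opening: 0.0706
```

```bash
python3 look.py 7 x; python3 yaw.py 7
```

```text
top {'c': array([0.57651439, 0.10615083]), 'zc': np.float64(0.07201714495947117), 'ang': np.float64(-16.591658418901147), 'len': np.float64(0.12840686297566262), 'n': 1148, 'rms': np.float64(0.0035605190465488436)}
  rel strip: along axis 0.0025856454878139235 across -0.017182353355964405
side {'c': array([0.57660359, 0.10430163]), 'zc': np.float64(0.07299094337287668), 'ang': np.float64(-15.979751206612995), 'len': np.float64(0.13202127931238483), 'n': 1712, 'rms': np.float64(0.00624891292637613)}
  rel strip: along axis 0.0031335777748240233 across -0.018950761245662067
18.525 [0.54440261 0.0010519  0.2000828 ] [ 0.73075542  0.20478632 -0.17886968]
7 side dn -6.774124889735759e-05 z 0.0731039545370973 yaw -16.267842777788058 n 1258 0.0015086918006539999 sd 0.09936217743382027
```

View pics/t7.png

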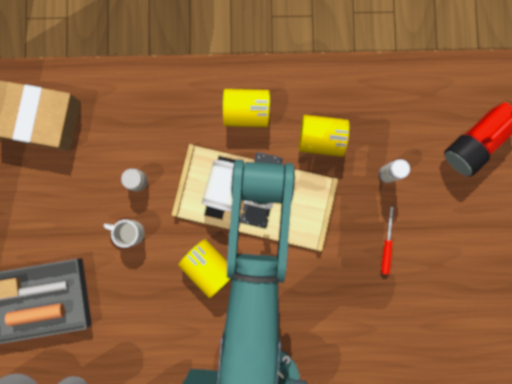

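Run:
```python
from h import *
p=cv2.imread('pics/s1.png');m=(p.max(2)<80).astype(np.uint8);m[:170]=0;m[195:]=0;m[:,:215]=0;m[:,295:]=0
n,l,st,ce=cv2.connectedComponentsWithStats(m);i=1+st[1:,4].argmax();print(st[i])
v,u=np.nonzero(l==i);P=plane('side',np.c_[u,v],.018)[:,:2]
r=cv2.minAreaRect((P*1000).astype(np.float32));print(r)
```

```text
Traceback (most recent call last):
ValueError: attempt to get argmax of an empty sequence
```

Run:
```python
from h import *
p=cv2.imread('pics/s1.png');print(p[182,255],p[170,255],p[182,280])
for th in (90,100,110):
    m=((p.max(2)<th)).astype(np.uint8);m[:172]=0;m[194:]=0;m[:,:218]=0;m[:,292:]=0
    n,l,st,ce=cv2.connectedComponentsWithStats(m)
    if n<2: continue
    i=1+st[1:,4].argmax()
    v,u=np.nonzero(l==i);P=plane('side',np.c_[u,v],.018)[:,:2]
    print(th,st[i],cv2.minAreaRect((P*1000).astype(np.float32)))
```

```text
[ 89 100 121] [182 224 255] [ 79  92 117]
```

Run:
```python
from h import *
p=cv2.imread('pics/s1.png')
for th in (140,160,180):
    m=((p.max(2)<th)).astype(np.uint8);m[:172]=0;m[194:]=0;m[:,:218]=0;m[:,292:]=0
    n,l,st,ce=cv2.connectedComponentsWithStats(m)
    i=l[182,255]
    v,u=np.nonzero(l==i);P=plane('side',np.c_[u,v],.018)[:,:2]
    print(th,st[i],cv2.minAreaRect((P*1000).astype(np.float32)))
```

```text
140 [224 177  62  12 462] ((577.5740356445312, 122.03768157958984), (47.6138916015625, 182.73321533203125), 75.8413314819336)
160 [224 176  63  13 515] ((577.608154296875, 122.64463806152344), (52.07965087890625, 185.17152404785156), 75.67694854736328)
180 [224 176  63  14 569] ((577.2835693359375, 122.26553344726562), (55.50839614868164, 187.1566619873047), 75.61872863769531)
```

Call:
move_arm --translation '[[0.02,-0.4,0],[0.04,-0.77,0],[0.04,-0.77,0.2],[0.04,-0.77,0.45],[0.04,-0.77,0.54],[0.04,-0.77,0.56],[0.04,-0.77,0.575],[0.04,-0.77,0.575]]' --rot '[[0,0,0],[0,0,0],[0,0,0],[0,0,0],[0,0,0],[0,0,0],[0,0,0],[0,0,0]]' --hand '[-0.5,-0.5,-0.5,-0.5,-0.5,-0.5,-0.5,-0.5]'

```text
clock: 19.52
position: [0.5729, 0.0938, 0.1338]
tool_rot: [[0.969, -0.248, 0.0], [-0.248, -0.969, 0.002], [-0.0, -0.002, -1.0]]
ft_force: [-4.8, 0.2, 6.2]
opening: 0.0704
```

Call:
move_arm --translation '[[0,-0.02,0],[0,-0.06,0],[0,-0.1,0],[0,-0.14,0],[0,-0.18,0],[0,-0.22,0],[0,-0.25,0],[0,-0.275,0],[0,-0.287,0],[0,-0.287,0]]' --rot '[[0,0,0],[0,0,0],[0,0,0],[0,0,0],[0,0,0],[0,0,0],[0,0,0],[0,0,0],[0,0,0],[0,0,0]]' --hand '[-0.5,-0.5,-0.5,-0.5,-0.5,-0.5,-0.5,-0.5,-0.5,-0.5]'

```text
clock: 20.78
position: [0.5825, 0.1271, 0.1342]
tool_rot: [[0.969, -0.248, 0.003], [-0.248, -0.969, 0.002], [0.002, -0.002, -1.0]]
ft_force: [-2.3, -0.5, 6.8]
opening: 0.0703
```

Call:
move_arm --translation '[[0,0,0],[0,0,-0.02],[0,0,-0.05],[0,0,-0.2],[0,0,-0.6],[0,0.3,-0.7],[0,0.7,-0.7],[0,1,-0.7]]' --rot '[[0,0,0],[0,0,0],[0,0,0],[0,0,0],[0,0,0],[0,0,0],[0,0,0],[0,0,0]]' --hand '[-0.5,-0.5,-0.5,-0.5,-0.5,-0.5,-0.5,-0.5]'

```text
clock: 21.78
position: [0.5519, 0.0084, 0.2171]
tool_rot: [[0.968, -0.249, 0.002], [-0.249, -0.968, -0.0], [0.002, -0.0, -1.0]]
ft_force: [-0.0, 0.2, 0.2]
opening: 0.0706
```

Call:
move_arm --translation '[[0,0.3,0],[0,0.6,0],[0,1,0]]' --rot '[[0,0,0],[0,0,0],[0,0,0]]' --hand '[-0.5,-0.5,-0.5]'

```text
clock: 22.15
position: [0.5221, -0.1072, 0.2167]
tool_rot: [[0.969, -0.248, 0.002], [-0.248, -0.969, -0.0], [0.002, -0.0, -1.0]]
ft_force: [0.2, 0.4, -0.4]
opening: 0.0703
```

```bash
python3 look.py 8 x; python3 yaw.py 8;python3 - <<'E'
import cv2,numpy as np
a=cv2.imread('pics/s8.png')[130:270,180:340];b=cv2.imread('pics/t8.png')[130:270,170:350]
cv2.imwrite('pics/c8.png',np.hstack([cv2.resize(a,None,fx=2.3,fy=2.3),cv2.resize(b,None,fx=2.3,fy=2.3)]))
E
```

```text
top {'c': array([0.58176549, 0.1229576 ]), 'zc': np.float64(0.07195503804912866), 'ang': np.float64(-16.39421406457318), 'len': np.float64(0.12851562544937606), 'n': 1699, 'rms': np.float64(0.003194082625270279)}
  rel strip: along axis 0.0034755863322143065 across 0.0004031419120548753
side {'c': array([0.58179362, 0.12089123]), 'zc': np.float64(0.07301748632205347), 'ang': np.float64(-16.136598362973842), 'len': np.float64(0.13153896563221118), 'n': 1546, 'rms': np.float64(0.0063224986964104035)}
  rel strip: along axis 0.0040185849094058305 across -0.0015908070634532798
22.25 [ 0.52134264 -0.1101825   0.2165747 ] [ 0.42423514  0.52613489 -0.31302958]
8 side dn -9.071541173074741e-05 z 0.07315080010190586 yaw -16.374081922919103 n 1094 0.0014968212702686098 sd 0.10149297861917911
```

View pics/c8.png

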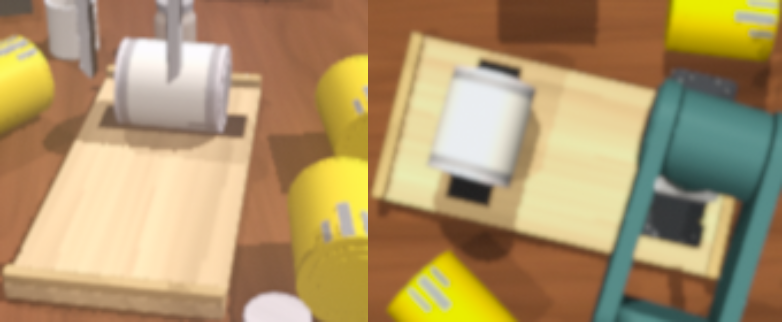

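The pictures show the tin over the strip at top px ~(222,184), with strip showing evenly at both ends. The arm is well clear. I'll let it settle for a moment, recheck and hand in.

Call:
move_arm --translation '[[0,0,-0.1],[0,0,-0.2],[0,0,-0.2],[0,0,-0.2],[0,0,-0.2],[0,0,-0.2]]' --rot '[[0,0,0],[0,0,0],[0,0,0],[0,0,0],[0,0,0],[0,0,0]]' --hand '[-0.5,-0.5,-0.5,-0.5,-0.5,-0.5]'

```text
clock: 23.0
position: [0.5219, -0.1061, 0.2388]
tool_rot: [[0.969, -0.249, -0.001], [-0.249, -0.969, 0.0], [-0.001, -0.0, -1.0]]
ft_force: [0.2, -0.2, -0.2]
opening: 0.0705
```

```bash
python3 look.py 9 x && python3 -c "
from workcell import *
print(sign_off())"
```

```text
top {'c': array([0.58166664, 0.12300805]), 'zc': np.float64(0.07195524778106503), 'ang': np.float64(-16.30778068839858), 'len': np.float64(0.12837097110833456), 'n': 1707, 'rms': np.float64(0.003211937474664767)}
  rel strip: along axis 0.003367267343964928 across 0.00042732111645255266
side {'c': array([0.58181939, 0.12084138]), 'zc': np.float64(0.0730477119100258), 'ang': np.float64(-16.099533070671708), 'len': np.float64(0.13137876047582836), 'n': 1620, 'rms': np.float64(0.0062449598147883015)}
  rel strip: along axis 0.004055985422464793 across -0.001632641449684919
23.1 [ 0.52194949 -0.10626618  0.23892136] [-0.08554535  0.45367621 -0.31307361]
the job is handed in; nothing more can be done
None
```

The white tin now lies still over the black strip, and the job is handed in at about 23 s. I rolled it there in six gentle pushes with both fingertips on its top, reading at most about 14 N at the wrist between moves.

- **Centring:** the top camera puts the tin 0.4 mm off centre across the strip and about 3.4 mm off along it. The side camera gives -1.6 mm and 4.1 mm; most of the difference is the cameras disagreeing by 1–2 mm. Two looks about 0.85 s apart gave the same position.
- **Alignment:** the tin's axis is still about 2° off the strip's, the same as at the start. I turned the fingertips slightly during two of the pushes, but they slipped and did not correct it.
- **Other things:** the arm was clear of everything at hand-in. I did not touch the other objects knowingly, and they look unmoved in the pictures, but I did not measure them.

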